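# Stand the tipped vial and start the carrier's clamp screw

## Task

One vial in the vial carrier has tipped over against its neighbour: first stand it upright again in its own place in the lane and let go of it, leaving the other vials standing in their places and the things around the carrier where they are. Then start the carrier's clamp screw without crossing its thread: turn the round knurled head backwards (anticlockwise seen from above) until the screw drops into the start of its thread, then forwards (clockwise) by one full turn and no more. Finish still gripping the head at that point, because I want to square up the rail before it is tightened.

Things in the scene. Friction and masses are not known exactly. Their poses are not given: they have to be found in the camera images.
- carrier: vial carrier fixed to the bench: brown wooden board 86 mm (x) by 262 mm (y) on rubber feet, top 22 mm above the bench. Origin on the bench under the lane; z up, +y along the lane from the clamp screw to the pivot pin, +x away from the screw's side. Four vial places (cork spots, 22 mm across) at x = 0, y = -30, 16, 62, 108 mm
- lane (a point): middle of the lane's floor (carrier x = 0, y = 39 mm, board top). The lane runs along the carrier's y between two aluminium rails 6 mm thick and 12 mm high (tops 34 mm above the bench), inner faces 24 mm apart. The front rail ends in a round eye, 32 mm across, its top also 34 mm above the bench, at carrier x = -18, y = -95 mm, through which the clamp screw passes
- vial_tipped: the vial that has tipped: body 20 mm across and 41 mm high, cap 18.4 mm across, 51 mm high in all, about 14 g. Origin: centre of its underside; own z runs from underside to cap. Its foot is in one of the lane's last three places (y = 16, 62 or 108 mm) and it leans about 35 degrees towards the screw's side (-y), cap against the next vial. Upright in the lane its origin is 22 mm above the bench
- vial_a: a standing vial in the lane, same shape and size (the four differ only in their caps and labels); origin: centre of its underside, z up
- vial_c: a standing vial in the lane, same shape; origin: centre of its underside, z up
- vial_d: the standing vial in the lane's first place (y = -30 mm, next to the screw), same shape; origin: centre of its underside, z up
- clamp_screw: clamp screw at the carrier's -y end, axis vertical: round knurled brass head 34 mm across, 22 mm high; below it a collar 20 mm across, 6 mm high, and a 12 mm shank. Origin: on the axis at the head's underside, 54 mm above the bench when screw_height is 0. Guided upright, captive (lifts at most 3 mm above that), about 0.17 kg, turns with little friction (0.01 N m)
- screw_head (a point): the middle of the clamp screw's head: on its axis, 11 mm above the head's underside
- screw_turn (a joint): turn of the clamp screw, rad, about the vertical; grows anticlockwise seen from above (backwards, unscrewing), falls clockwise (forwards, screwing in). Starts between -0.3 and 0.3. The thread's start lies at a different angle each time, 0.4 to 2.3 rad of backward turning away
- screw_height (a joint): height of the screw, m: 0 on the very top of the thread's start. Right-hand thread, 5 mm pitch. At first it rests on the thread's top, up to 2 mm lower; turned backwards it climbs to 0, then falls 5 mm by its own weight once the grip lets it slide (a firm grip holds it up; opening the fingers lets it fall). Each forward turn then lowers it 5 mm: -0.010 after one. Collar tight on the rail: -0.014
- fine_tweezers: steel tweezers lying in front of the carrier, 11 x 119 x 8 mm; origin: centre of the underside
- rubber_eraser: eraser in a card sleeve to the right of the carrier, 20 x 42 x 12 mm; origin: centre of the underside
- stand_loupe: black standing loupe, 52 mm across and 19 mm high, on the left; origin: centre of the underside
- black_pen: black pen lying on the notebook at the right, 12 x 145 x 9 mm; origin: centre of the underside
- dusting_brush: wooden flat sorting brush right of the carrier, 17 x 170 x 15 mm; origin: centre of the underside
Mind the look-alikes: they are no part of the job. Leave any red look-alike of the vial_tipped alone.

How it is judged:
By the outcome, as a careful person would: the job done as asked, in the order asked, and still so for the second after the job is handed in, while the arm keeps its last pose, push and grip.
It also fails if it takes over 72 s, if anything falls off the work surface, if the arm or the gripper's body presses on something with over 40 N, if the wrist force passes 120 N, or if a joint passes its speed limit or range.

## Robot

A 6-joint arm with a two-finger parallel gripper is mounted at the origin on a cart in front of the work surface, level with it; the furniture and walls round the work are solid. World frame = base frame: x ahead of the robot, y to its left, z up, the work surface at z = 0. Lengths are in m, angles in rad, forces in N, time in s.
With the tool pointing down it reaches from about 0.275 to 1 m from the base axis. Payload 8.4 kg.
Tool frame: the origin (TCP) lies on the centre line of the jaws, within the pads' length; the fingertips stand 17 mm ahead of it and the grasp point (between the pads) lies 2 mm behind it (bot.tcp_to_tips is the z of the fingertips in the tool frame, in m); z points along the fingers, y is the line along which they close (so a half turn about z gives the same grasp; the last joint's range is limited). The gripper opens to 85 mm and grips with 20 to 120 N. Pads are 22 mm wide; open, the fingers measure 114 mm over their backs; the gripper's body (76 mm by 85 mm) begins 54 mm behind the grasp point. The pads swing forward as they close: fully open they stand 13 mm farther back than shut.
Start: joints at [-1.265, 0.353, 1.633, -0, 1.155, -0.002], TCP at [0.189, -0.596, 0.248] pointing down, gripper open.
Joint ranges: [-2.63, 2.63], [-0.92, 2.1], [0.06, 2.66], [-1.3, 4.44], [0, 2.69], [-3.02, 3.02]. Speed limits (rad/s): [2.22, 2.22, 2.79, 3.14, 3.14, 3.14].

## Interface

Orientations are given as a unit quaternion [x, y, z, w].
In Python, from workcell import bot, hand, kinematics, get_obs, vision, hand_in gives the robot as it stands. The module is installed in compiled form; this text tells all that it offers. Calls block until the motion is done:
- bot.reach(position, orientation): joint-space move of the TCP to a pose.
- bot.servo_line(position, ori=None, velocity=0.15): straight line of the TCP; ori=None keeps the orientation; velocity is the mean speed in m/s.
- bot.goto_joints(angles): joint-space move.
- hand.move_gripper(opening, strength=None): finger opening in m; strength is the grip in N (None keeps the last); returns when the fingers have stopped.
- bot.dwell(seconds).
- kinematics.solve_ik(position, orientation): joint angles nearest the present ones, or None.
- get_obs(): the state.
- vision.read_camera(name): name is "scene" or "top"; returns a dict with "frame" (420x560x3 uint8, red, green, blue), "intrinsics" (3x3 intrinsics, pixels), "dist" ([k1, k2, p1, p2, k3] as OpenCV has them; the pictures are not rectified), "view" (4x4, takes a point from world to camera coordinates). Camera axes: x right, y down, z forward; pixel columns grow to the right and rows downward; lengths in m; the calibration is good to about 2 mm. A picture is of the moment at which its call begins. There is no depth.
A pose or a line that the arm cannot do raises bot.IKError and nothing moves.
- hand_in(): hands the job in; it is judged then, once.
The state is a dict: "time_s": time; "joint_pos": joint angles; "joint_vel": joint speeds; "joint_efforts": joint torques, N m; "position": TCP position; "orientation": TCP orientation; "wrist_force": force on the tool from outside, world axes, zero at the start; "ft_torque": the same for the moment, N m; "gripper_width": finger opening in m; "grip_force": force on a finger pad.
Only numpy, scipy, OpenCV 4.12 (cv2) and the standard library are available. Lean on these libraries where they do the work, as an engineer would, in place of code of your own. Each camera call takes 0.05 s, during which the arm holds its last target. There are 200 camera calls.

## Working session

There is one attempt and no reset: what is moved stays moved. The work goes in short steps, each a Python script; the robot and the scene stay as the last script left them, time stands still between calls to the robot, and variables do not carry over. Pictures are saved under pics/ and viewed, at most 10 in all, crops included, and the job is handed in when it is done.

```bash
mkdir -p pics; cat > h.py <<'E'
import numpy as np, cv2
from workcell import bot, hand, kinematics, get_obs, vision, hand_in
def snap(cam,name,crop=None,scale=1):
    d=vision.read_camera(cam); im=d["frame"][:,:,::-1]
    if crop: x0,y0,x1,y1=crop; im=im[y0:y1,x0:x1]
    if scale!=1: im=cv2.resize(im,None,fx=scale,fy=scale,interpolation=cv2.INTER_CUBIC)
    cv2.imwrite(f"pics/{name}.png",im); return d
def proj(d,P):
    V=np.array(d["view"]); r=cv2.Rodrigues(V[:3,:3])[0]
    return cv2.projectPoints(np.array(P,float).reshape(-1,3),r,V[:3,3],np.array(d["intrinsics"]),np.array(d["dist"]))[0][:,0]
def ray(d,uv,z):
    u=cv2.undistortPoints(np.array(uv,float).reshape(-1,1,2),np.array(d["intrinsics"]),np.array(d["dist"]))[:,0]
    V=np.array(d["view"]);R=V[:3,:3];c=-R.T@V[:3,3]
    dirs=np.c_[u,np.ones(len(u))]@R
    return c+dirs*((z-c[2])/dirs[:,2])[:,None]
E
python3 - <<'E'
from h import *
for c in("scene","top"):
    d=snap(c,c+"0",scale=1.42); V=np.array(d["view"]); print(c,-V[:3,:3].T@V[:3,3],V[2,:3],d["intrinsics"])
print(get_obs())
E
```

```text
scene [-0.0956107   0.54400783  0.53334807] [ 0.64159606 -0.59924696 -0.47880849] [[403.39980251   0.         277.29407024]
 [  0.         403.39980251 212.25191482]
 [  0.           0.           1.        ]]
top [ 0.23143178 -0.01259256  1.41541229] [ 0.22062055 -0.02359259 -0.97507434] [[433.07547964   0.         281.71426869]
 [  0.         433.07547964 206.15067577]
 [  0.           0.           1.        ]]
{'time_s': 0.1, 'joint_pos': array([-1.26541265e+00,  3.53588276e-01,  1.63407084e+00, -3.88493341e-05,
        1.15519997e+00, -2.40599930e-03]), 'joint_vel': array([-2.49187982e-05, -2.58585939e-03, -9.60322634e-04, -1.89084517e-04,
       -2.92183314e-04, -2.34096221e-04]), 'joint_efforts': array([-1.35770995e-03, -6.06355476e+01, -3.42817676e+01, -1.29543459e-04,
        3.82383951e-03,  8.27304859e-06]), 'position': array([ 0.18920676, -0.59523907,  0.24762614]), 'orientation': array([ 9.88180140e-01,  1.53295821e-01, -1.13121363e-04, -6.23282748e-04]), 'wrist_force': array([-0.06603356,  0.29147013,  0.39529613]), 'ft_torque': array([-0.01084574,  0.01538207,  0.0176728 ]), 'grip_force': 0.0, 'gripper_width': 0.08512772549118547}
```

View pics/scene0.png

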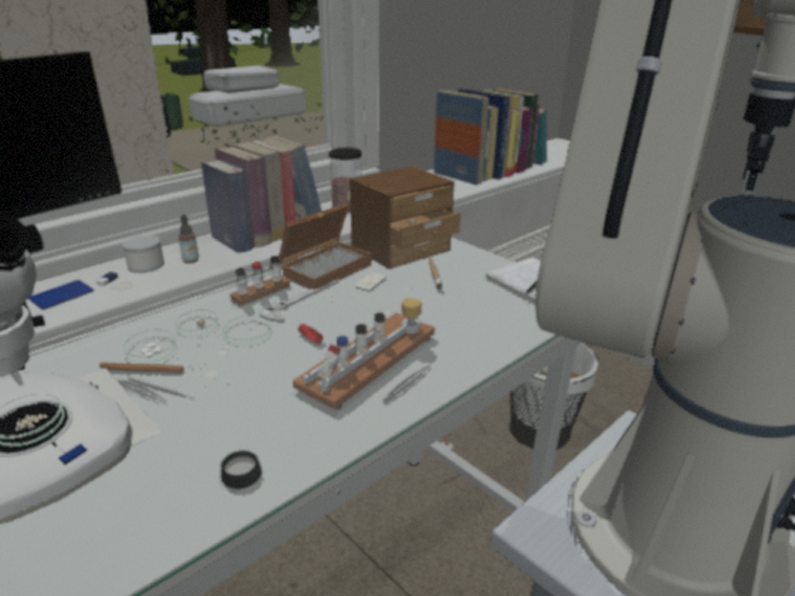

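View pics/top0.png

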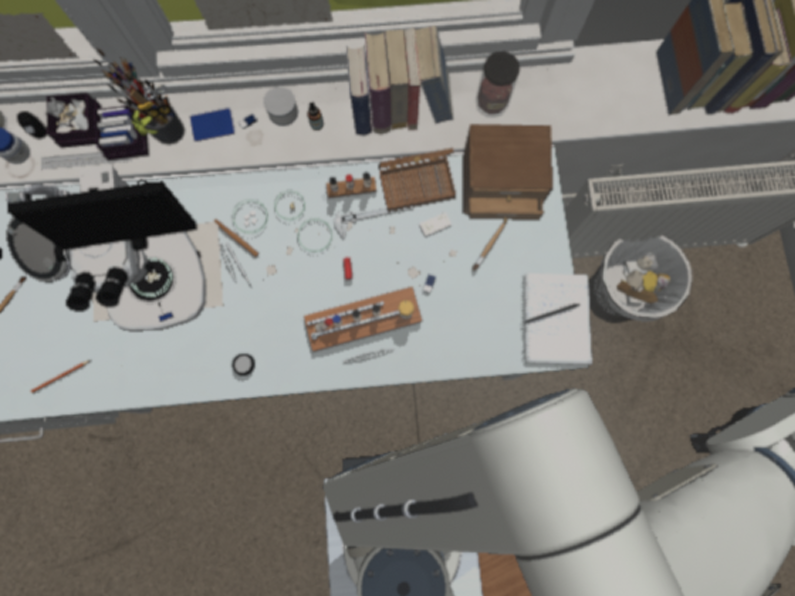

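The carrier lies near top (305-420, 290-350), with the screw at its right end at (406,308). The scene view shows it at (295-435, 300-405). I'll enlarge both.

```bash
python3 - <<'E'
from h import *
a=vision.read_camera("scene")["frame"][200:290,200:315,::-1]
b=vision.read_camera("top")["frame"][198:252,208:302,::-1]
a=cv2.resize(a,None,fx=6.9,fy=6.6,interpolation=cv2.INTER_CUBIC); b=cv2.resize(b,None,fx=8,fy=8,interpolation=cv2.INTER_CUBIC)
cv2.imwrite("pics/a.png",cv2.resize(a,(793,594)));cv2.imwrite("pics/b.png",b); print(a.shape,b.shape)
E
```

```text
(594, 794, 3) (432, 752, 3)
```

View pics/a.png

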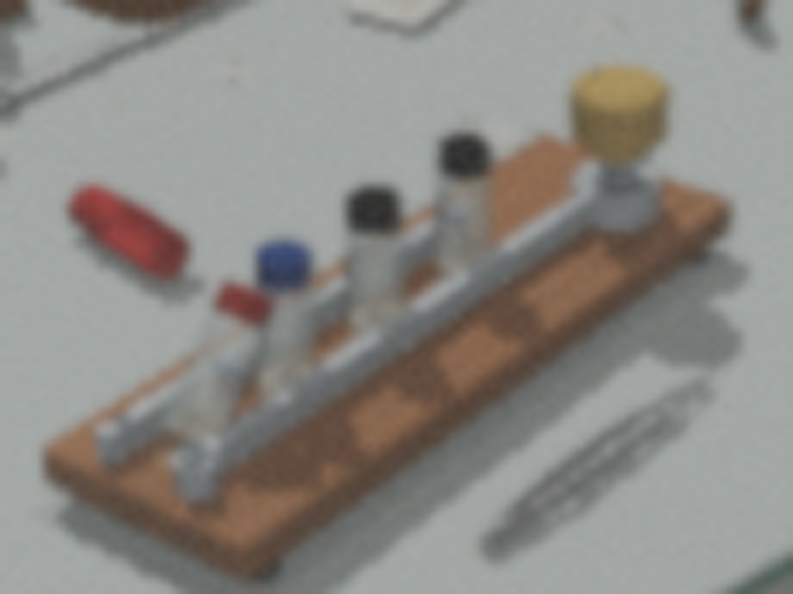

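View pics/b.png

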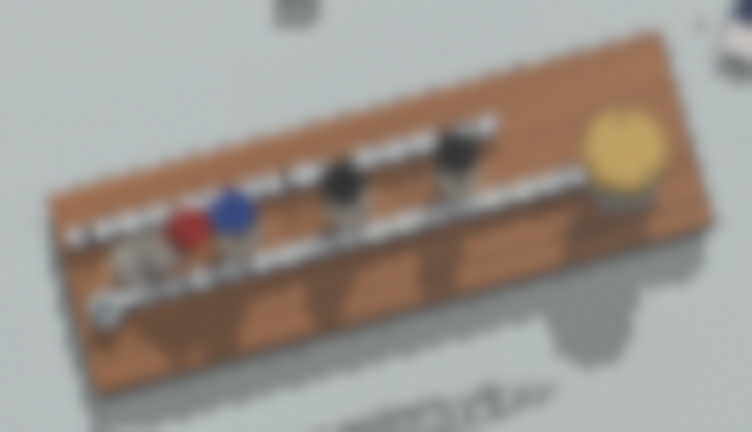

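The tipped vial has the red cap: its foot is in the last place (y=108) and its cap rests on the blue-capped vial. In the scene crop the cap tops are blue (284,253), black (374,198) and black (465,145), with the head top at (620,89). In the top crop they are (234,210), (343,181), (457,151) and (626,148). I'll fit the carrier pose to these.

```bash
cat > fit.py <<'E'
from h import *
from scipy.optimize import least_squares
S=vision.read_camera("scene");T=vision.read_camera("top")
cs=lambda p:[200+(p[0]+.5)/6.9-.5,200+(p[1]+.5)/6.6-.5]
ct=lambda p:[208+(p[0]+.5)/8-.5,198+(p[1]+.5)/8-.5]
uS=np.array([cs(p) for p in[(284,253),(374,198),(465,145),(620,89)]])
uT=np.array([ct(p) for p in[(234,210),(343,181),(457,151),(626,148)]])
M=np.array([[0,.062,.073],[0,.016,.073],[0,-.030,.073],[-.018,-.095,.075]])
def w(q,P):
    P=np.asarray(P,float);c,s=np.cos(q[2]),np.sin(q[2]);return np.c_[q[0]+c*P[:,0]-s*P[:,1],q[1]+s*P[:,0]+c*P[:,1],P[:,2]]
if __name__=="__main__":
    f=lambda q:np.r_[proj(S,w(q,M))-uS,proj(T,w(q,M))-uT].ravel()
    for nm,sl in(("both",slice(0,16)),("S",slice(0,8)),("T",slice(8,16))):
        r=least_squares(lambda q:f(q)[sl],[.45,0,.2]);q=r.x
        print(nm,q,r.fun.reshape(-1,2).round(1).tolist())
        # tests
    q=least_squares(f,[.45,0,.2]).x; np.save("q.npy",q)
    print(w(q,[[0,.108,.022],[0,.062,.022],[-.018,-.095,.065]]))
    import sys
    # overlay
    for nm,d,(x0,y0,fx,fy) in(("S",S,(200,200,6.9,6.6)),("T",T,(208,198,8,8))):
        n=(90,115) if nm=="S" else (54,94)
        im=cv2.resize(d["frame"][y0:y0+n[0],x0:x0+n[1],::-1],None,fx=fx,fy=fy,interpolation=cv2.INTER_CUBIC)
        def cyl(base,ax,r,h):
            ax=np.array(ax,float);e=np.array([1,0,0]);g=np.cross(ax,e);t=np.linspace(0,2*np.pi,40)
            for k in h:
                P=np.array(base)+ax*k+r*(np.cos(t)[:,None]*e+np.sin(t)[:,None]*g)
                p=(proj(d,w(q,P))-[x0,y0])*[fx,fy]+[fx/2,fy/2]
                cv2.polylines(im,[p.astype(np.int32)],False,(0,255,0),1)
        for y in(-.03,.016,.062):cyl([0,y,.022],[0,0,1],.0092,[.041,.051])
        cyl([-.018,-.095,.053],[0,0,1],.017,[0,.022])
        th=np.radians(35)
        # foot at 108: -y edge of foot on the floor at which pivot? centre of foot at y .108
        ax=[0,-np.sin(th),np.cos(th)]
        cyl([0,.108,.022+.01*np.sin(th)],ax,.01,[0,.041]);cyl([0,.108,.022+.01*np.sin(th)],ax,.0092,[.051])
        cv2.imwrite(f"pics/ov{nm}.png",im)
    a,b=cv2.imread("pics/ovS.png"),cv2.imread("pics/ovT.png")
    c=np.zeros((600,800,3),np.uint8); c[:360,:400]=cv2.resize(a[200:500,50:383],(400,360)); c[:360,400:]=cv2.resize(a[40:340,333:666],(400,360)); c[360:600,:]=cv2.resize(b[100:300,40:707],(800,240)); cv2.imwrite("pics/ov.png",c)
E
python3 fit.py
```

```text
both [0.50130365 0.0426647  0.18181697] [[-0.2, -0.1], [0.5, -0.6], [0.1, -0.7], [0.5, -1.4], [-0.9, 0.3], [-0.4, 0.1], [-0.5, 0.0], [-0.3, 0.3]]
S [0.49943539 0.04489014 0.18188045] [[-0.5, 0.6], [0.3, 0.1], [-0.1, -0.1], [0.3, -0.8]]
T [0.50180159 0.04099875 0.18240273] [[-0.4, 0.2], [0.2, -0.1], [-0.0, -0.2], [0.2, 0.1]]
[[ 0.48177543  0.14888452  0.022     ]
 [ 0.49009301  0.10364274  0.022     ]
 [ 0.50077796 -0.05402409  0.065     ]]
```

View pics/ov.png

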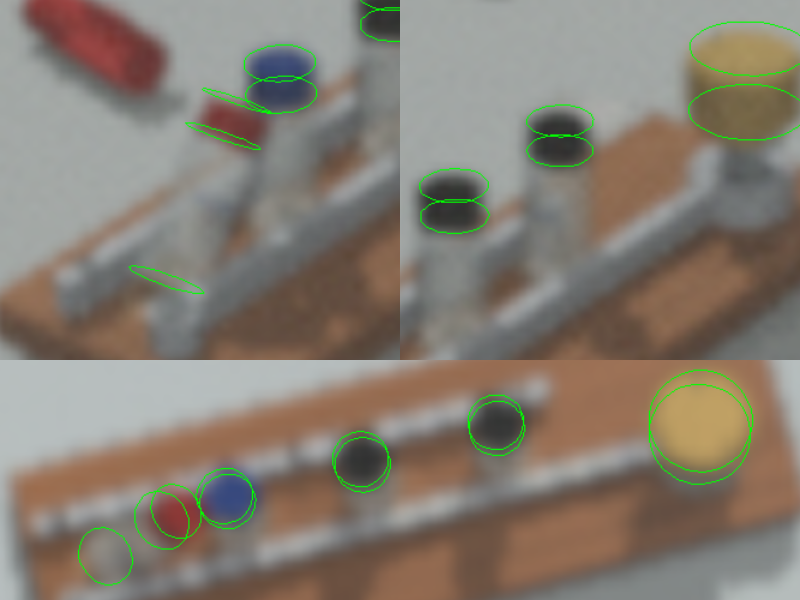

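The fit agrees to within 2 mm or so between the two cameras, and the 35° lean model matches the red-capped vial. I'll grip across the lane with a tilted tool, rotate the vial upright, and check as I go.

```bash
cat > m.py <<'E'
from h import *
from scipy.spatial.transform import Rotation as Rn
q=np.load("q.npy"); c,s=np.cos(q[2]),np.sin(q[2]); X=np.array([c,s,0]);Y=np.array([-s,c,0]);Z=np.array([0,0,1.])
def W(x,y,z): return np.array([q[0],q[1],0])+X*x+Y*y+Z*z
def ori(phi,sg):
    a=np.cos(phi)*Z-np.sin(phi)*Y; z=-a; y=sg*X
    return Rn.from_matrix(np.c_[np.cross(y,z),y,z]), z
def vialpose(lean,phi,sg,y0=.108,z0=None,x0=0,s_=.042):
    "TCP pose gripping vial s_ up its axis"
    z0=.022+.01*np.sin(lean) if z0 is None else z0
    R,z=ori(phi,sg); u=-np.sin(lean)*Y+np.cos(lean)*Z
    return W(x0,y0,z0)+u*s_+z*.002, R.as_quat()
E
python3 - <<'E'
from m import *
for sg in(1,-1):
    p,o=vialpose(np.radians(35),np.radians(25),sg); z=Rn.from_quat(o).as_matrix()[:,2]
    p2,o2=vialpose(0,np.radians(-10),sg)
    for a,b in((p-z*.09,o),(p,o),(p2,o2),(p2-Rn.from_quat(o2).as_matrix()[:,2]*.09,o2)):
        j=kinematics.solve_ik(a,b); print(sg,a.round(3),None if j is None else np.round(j,2))
    R,z=ori(0,sg)
    for d in np.arange(-3,3.1,1):
        j=kinematics.solve_ik(W(-.018,-.095,.07),(Rn.from_rotvec([0,0,d])*R).as_quat()); print(d,None if j is None else np.round(j,2))
E
```

```text
1 [0.493 0.089 0.142] [-0.09  0.37  1.97  0.51  0.99 -0.6 ]
1 [0.486 0.126 0.06 ] [-0.02  0.5   2.02  0.61  0.81 -0.67]
1 [0.482 0.149 0.062] [ 0.41  0.45  2.01 -0.26  0.73  0.42]
1 [0.479 0.164 0.151] [ 0.44  0.32  1.95 -0.21  0.93  0.39]
-3.0 [-0.11  0.42  2.03 -0.    0.7   2.71]
-2.0 [-0.11  0.42  2.03 -0.    0.7   1.71]
-1.0 [-0.11  0.42  2.03 -0.    0.7   0.71]
0.0 [-0.11  0.42  2.03 -0.    0.7  -0.29]
1.0 [-0.11  0.42  2.03 -0.    0.7  -1.29]
2.0 [-0.11  0.42  2.03 -0.    0.7  -2.29]
3.0 [-0.11  0.42  2.03 -0.    0.7   2.99]
-1 [0.493 0.089 0.142] [-0.09  0.37  1.97  0.51  0.99  2.54]
-1 [0.486 0.126 0.06 ] [-0.02  0.5   2.02  0.61  0.81  2.47]
-1 [0.482 0.149 0.062] [ 0.41  0.45  2.01 -0.26  0.73 -2.72]
-1 [0.479 0.164 0.151] [ 0.44  0.32  1.95 -0.21  0.93 -2.76]
-3.0 [-0.11  0.42  2.03 -0.    0.7  -0.43]
-2.0 [-0.11  0.42  2.03 -0.    0.7  -1.43]
-1.0 [-0.11  0.42  2.03 -0.    0.7  -2.43]
0.0 [-0.11  0.42  2.03 -0.    0.7   2.85]
1.0 [-0.11  0.42  2.03 -0.    0.7   1.85]
2.0 [-0.11  0.42  2.03 -0.    0.7   0.85]
3.0 [-0.11  0.42  2.03 -0.    0.7  -0.15]
```

```bash
python3 - <<'E'
from m import *
p,o=vialpose(np.radians(35),np.radians(25),1); z=Rn.from_quat(o).as_matrix()[:,2]
bot.reach(p-z*.12,o); hand.move_gripper(.036,20)
bot.servo_line(p-z*.03,o,.15)
S=snap("scene","c1",(190,180,330,285),5.7)
T=vision.read_camera("top")
cv2.imwrite("pics/c1t.png",cv2.resize(T["frame"][170:260,200:310,::-1],None,fx=6,fy=6,interpolation=cv2.INTER_CUBIC))
print(get_obs()["time_s"],get_obs()["wrist_force"],get_obs()["gripper_width"])
E
```

```text
4.3083 [ 0.61879675 -0.18901704 -0.33188724] 0.0358637449310346
```

View pics/c1.png

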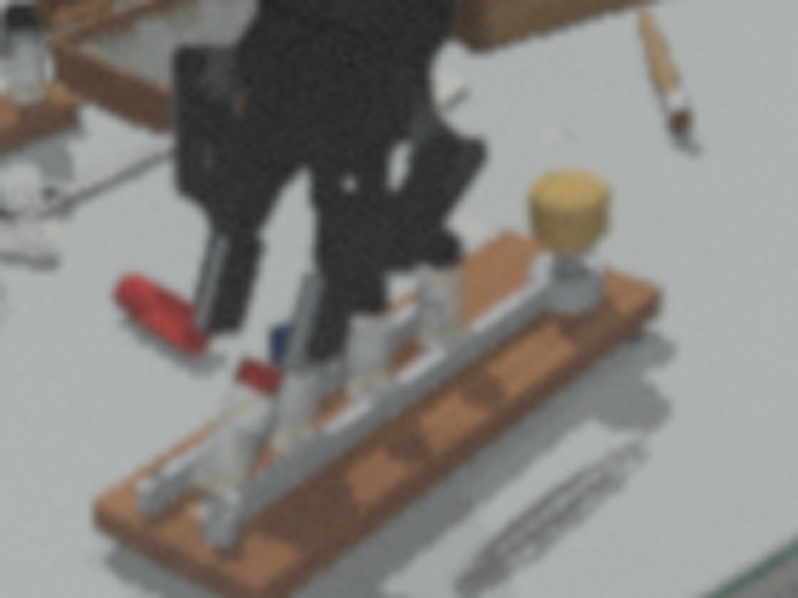

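The open fingertips, at about (220,330) and (325,355), straddle the red cap at (260,375). I'll advance, grip, and rotate the vial about its foot.

```bash
python3 - <<'E'
from m import *
r=np.radians
p,o=vialpose(r(35),r(25),1)
bot.servo_line(p,o,.08); g=get_obs(); print(g["wrist_force"].round(1))
hand.move_gripper(.0,25); g=get_obs(); print(g["gripper_width"],g["grip_force"],g["wrist_force"].round(1))
if .015<g["gripper_width"]<.024:
    for L in (28,21,14,7,0):
        pp,oo=vialpose(r(L),r(L-10),1,z0=.022+.01*np.sin(r(L))+.001)
        bot.servo_line(pp,oo,.05)
    g=get_obs(); print(g["time_s"],g["wrist_force"].round(1),g["gripper_width"])
    d=vision.read_camera("scene")
    a=cv2.resize(d["frame"][185:285,195:315,::-1],(600,500),interpolation=cv2.INTER_CUBIC); cv2.imwrite("pics/d1.png",a)
E
```

```text
[-1. -0. -0.]
0.01832242293084365 25.116634923324455 [-0.4 -0.4 -0.3]
6.7667 [ 1.3 -0.1  0.4] 0.018520402036865117
```

View pics/d1.png

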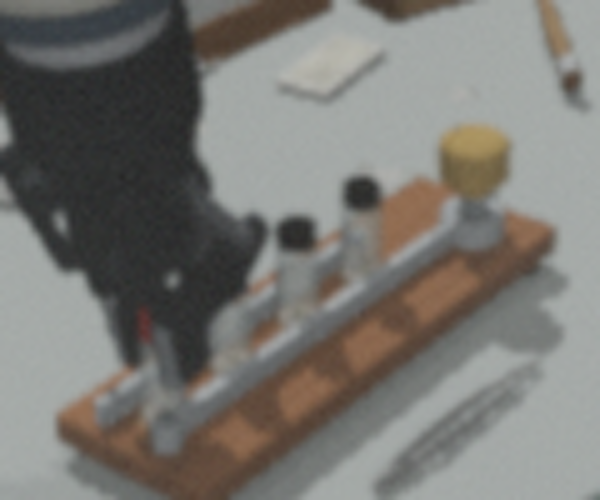

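The vial is gripped by its cap (18.4 mm) and looks roughly upright, with its foot near (163,405). I'll lower it until it touches, release, back off and look.

```bash
python3 - <<'E'
from m import *
p,o=vialpose(0,np.radians(-10),1,z0=.023)
f0=get_obs()["wrist_force"][2]
for k in range(1,11):
    bot.servo_line(p-Z*.0005*k,o,.02); f=get_obs()["wrist_force"][2]-f0
    if f>1.5: break
print(k,f,get_obs()["wrist_force"].round(1))
hand.move_gripper(.036); 
pp=p-Z*.0005*k; z=Rn.from_quat(o).as_matrix()[:,2]
bot.servo_line(pp-z*.05,o,.1); bot.servo_line(pp-z*.05+Z*.08+Y*.06,o,.3)
g=get_obs();print(g["time_s"])
a=vision.read_camera("scene")["frame"][200:290,200:315,::-1];b=vision.read_camera("top")["frame"][198:252,208:302,::-1]
c=np.zeros((600,800,3),np.uint8);c[:,:500]=cv2.resize(a[:,:75],(500,600),interpolation=cv2.INTER_CUBIC);c[:300,500:]=cv2.resize(b[:,:54],(300,300),interpolation=cv2.INTER_CUBIC)
c[300:,500:]=cv2.resize(b[:,40:],(300,300),interpolation=cv2.INTER_CUBIC)
cv2.imwrite("pics/e1.png",c)
E
```

```text
1 2.816956030957751 [-1.7  0.7  3. ]
8.5167
```

View pics/e1.png

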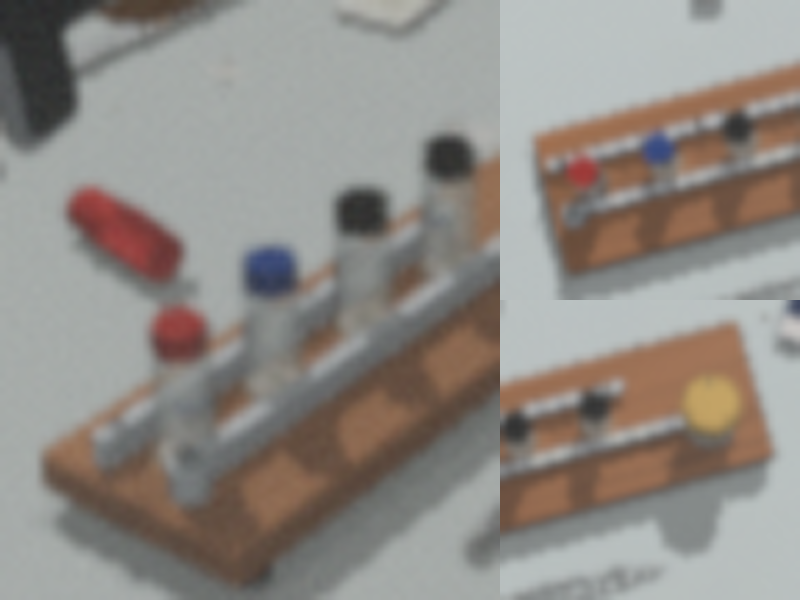

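All four vials stand, the red one in the last place. I'll check its spacing by colour centroid before moving on.

```bash
python3 - <<'E'
from m import *
for cam in("scene","top"):
    d=vision.read_camera(cam)
    f=d["frame"].astype(int); hsv=cv2.cvtColor(d["frame"],cv2.COLOR_RGB2HSV)
    for nm,y in(("red",.108),("blue",.062),("blk",.016),("blk",-.03)):
        u0=proj(d,[W(0,y,.068)])[0]; x,yy=np.round(u0).astype(int); w=6
        P=f[yy-w:yy+w+1,x-w:x+w+1]
        r,g,b=P[...,0],P[...,1],P[...,2]
        m={"red":r-(g+b)/2,"blue":b-(r+g)/2,"blk":110-P.sum(2)/3}[nm]; m=np.clip(m-15,0,60)
        v,u=np.mgrid[yy-w:yy+w+1,x-w:x+w+1]; uv=[(m*u).sum()/m.sum(),(m*v).sum()/m.sum()]
        pw=ray(d,[uv],.068)[0]-[q[0],q[1],0]; print(cam,nm,(1000*np.array([pw@X,pw@Y])).round(1))
E
```

```text
scene red [ -0.9 106.8]
scene blue [ 2.1 61.4]
scene blk [-0.9 18.7]
scene blk [ -1.8 -27.1]
top red [  4.1 108.6]
top blue [ 0.7 62. ]
top blk [-0.3 16.2]
top blk [ -0.6 -29.9]
```

The vial is within about 1–2 mm of its place. Next is the screw: grip it at two perpendicular angles and zero the side force to centre on its axis.

```bash
cat > scr.py <<'E'
from m import *
R0,_=ori(0,1)
def O(d): return (Rn.from_rotvec([0,0,d])*R0).as_quat()
def cl(d): return (Rn.from_rotvec([0,0,d])*R0).as_matrix()[:,1]
E
python3 - <<'E'
from scr import *
C=W(-.018,-.095,.064)
hand.move_gripper(.055,20)
g=get_obs(); bot.servo_line(np.array([*g["position"][:2],.2]),None,.3)
bot.reach(C+Z*.09,O(1.27))
for d in(1.27,-.3):
    bot.reach(C+Z*.03,O(d)); bot.servo_line(C,O(d),.1)
    f0=get_obs()["wrist_force"].copy()
    hand.move_gripper(0.0,20); bot.dwell(.2)
    for k in range(5):
        g=get_obs(); fl=(g["wrist_force"]-f0)@cl(d); print(d,k,"f",(g["wrist_force"]-f0).round(1),"lat",round(fl,2),"w",g["gripper_width"],g["grip_force"].round(1),"off",((g["position"]-C)*1000).round(2))
        if abs(fl)<1 or k==4: break
        C=C+cl(d)*np.clip(fl*.0001,-.001,.001); bot.servo_line(C,O(d),.02)
    if d>0: hand.move_gripper(.055); bot.servo_line(C+Z*.03,None,.15)
np.save("C.npy",C); print(C-W(-.018,-.095,.064),get_obs()["time_s"])
E
```

```text
Traceback (most recent call last):
AttributeError: 'float' object has no attribute 'round'
```

```bash
python3 - <<'E'
from scr import *
C=W(-.018,-.095,.064)
for d in(1.27,-.3):
    if d<0: bot.reach(C+Z*.03,O(d)); bot.servo_line(C,O(d),.1)
    else: hand.move_gripper(.05,20)
    f0=get_obs()["wrist_force"].copy()
    hand.move_gripper(0.0,20); bot.dwell(.2)
    for k in range(5):
        g=get_obs(); fl=(g["wrist_force"]-f0)@cl(d); print(d,k,"f",(g["wrist_force"]-f0).round(1),"lat",round(float(fl),2),"w",g["gripper_width"],"off",((g["position"]-C)*1000).round(2))
        if abs(fl)<1 or k==4: break
        C=C+cl(d)*np.clip(fl*.0001,-.001,.001); bot.servo_line(C,O(d),.02)
    if d>0: hand.move_gripper(.055); bot.servo_line(C+Z*.03,None,.15)
np.save("C.npy",C); print(C-W(-.018,-.095,.064),get_obs()["time_s"])
E
```

```text
1.27 0 f [-1.8  4.4  5.7] lat 4.17 w 0.03324737214331444 off [0.04 0.28 0.15]
1.27 1 f [-2.   1.4  5. ] lat 1.19 w 0.03354863406173942 off [ 0.02 -0.07  0.17]
1.27 2 f [-2.3  0.2  6.2] lat -0.09 w 0.033296511419694336 off [-0.01 -0.17  0.17]
-0.3 0 f [ 3.2 -0.8  6.9] lat 3.31 w 0.03334949238960032 off [ 1.38 -0.18  0.79]
-0.3 1 f [ 3.2 -0.6  8.5] lat 3.28 w 0.03328246965584704 off [ 1.06 -0.13  0.77]
-0.3 2 f [ 1.3 -0.1  8.9] lat 1.35 w 0.03329801303718012 off [ 0.74 -0.09  0.77]
-0.3 3 f [ 1.6 -0.6 10.9] lat 1.67 w 0.03355948507593134 off [ 0.64 -0.08  0.76]
-0.3 4 f [ 1.2 -0.6 10.9] lat 1.23 w 0.03391422023392109 off [ 0.49 -0.08  0.74]
[0.00101808 0.00041922 0.        ] 17.6833
```

Centred. I'll turn backwards in small steps, watching vertical force for the drop off the thread's top.

```bash
python3 - <<'E'
from scr import *
C=np.load("C.npy")+[.0005,0,0]; np.save("C.npy",C)
d=-.3; fp=get_obs()["wrist_force"][2]; hit=None
while d<2.5:
    d+=.1; bot.servo_line(C,O(d),.1); g=get_obs(); f=g["wrist_force"]
    print(round(d,2),f.round(1),"z",round((g["position"][2]-C[2])*1000,2),"tz",round(float(g["ft_torque"][2]),3),round(g["time_s"],2))
    if f[2]<fp-5 and f[2]<2: hit=d; break
    fp=max(f[2],0)
np.save("d.npy",d)
E
```

```text
-0.2 [-0.8  0.4 12.6] z 0.77 tz 0.017 17.93
-0.1 [-1.3 -0.  12.9] z 0.85 tz -0.041 18.18
0.0 [-1.4  0.6 14.3] z 0.92 tz 0.008 18.43
0.1 [-2.2 -1.  15.4] z 0.99 tz 0.025 18.68
0.2 [-2.6 -1.6 16.3] z 1.06 tz -0.067 18.93
0.3 [-2.5 -1.2 18.5] z 1.12 tz -0.04 19.18
0.4 [-3.9 -0.6 18.8] z 1.18 tz -0.02 19.43
0.5 [-3.9 -1.2 19.4] z 1.26 tz -0.051 19.68
0.6 [-4.1 -1.6 20.6] z 1.32 tz -0.057 19.93
0.7 [-4.2 -1.  22.3] z 1.36 tz -0.057 20.18
0.8 [-3.1 -0.9 21.4] z 1.39 tz -0.055 20.43
0.9 [-4.  -1.4 22.6] z 1.46 tz 0.033 20.68
1.0 [-4.2 -1.2 24.2] z 1.49 tz -0.018 20.93
1.1 [-4.7 -0.7 24.1] z 1.49 tz -0.044 21.18
1.2 [-4.7 -1.1 24.6] z 1.5 tz -0.015 21.43
1.3 [-4.4 -1.2 23. ] z 1.54 tz -0.031 21.68
1.4 [-3.8 -1.4 22.5] z 1.46 tz -0.028 21.93
1.5 [-3.2 -1.4 19.9] z 1.31 tz 0.014 22.18
1.6 [-2.4 -1.9 15.3] z 1.02 tz 0.021 22.43
1.7 [ 2.  -2.4  0.7] z 0.09 tz 0.081 22.68
```

The vertical force collapsed at d≈1.7, so the screw is past the thread's top. I'll open to let it fall and confirm by comparing with the fitted head height.

```bash
python3 - <<'E'
from scr import *
C=np.load("C.npy")
def br():
    f=vision.read_camera("scene")["frame"]; u=proj(S0,[C])[0].astype(int)
    P=f[u[1]-14:u[1]+15,u[0]-12:u[0]+13].astype(int); m=(P[...,0]-P[...,2]>40)&(P[...,1]-P[...,2]>25)
    ys,xs=np.nonzero(m); return f,len(ys),(ys.mean()+u[1]-14,ys.min()+u[1]-14,ys.max()+u[1]-14, xs.mean()+u[0]-12) if len(ys) else None
S0=vision.read_camera("scene")
a,n,i=br(); print(n,i)
hand.move_gripper(.05,20); bot.dwell(.3)
b,n,i=br(); print(n,i); print(get_obs()["wrist_force"].round(1),get_obs()["time_s"])
u=proj(S0,[C])[0].astype(int); print(u)
cv2.imwrite("pics/g1.png",np.hstack([cv2.resize(k[u[1]-25:u[1]+25,u[0]-25:u[0]+25,::-1],(400,400),interpolation=cv2.INTER_CUBIC) for k in(a,b)]))
E
```

```text
78 (np.float64(219.8974358974359), np.int64(211), np.int64(229), np.float64(287.87179487179486))
93 (np.float64(218.51612903225805), np.int64(211), np.int64(229), np.float64(289.5698924731183))
[-1.   0.1 -0. ] 23.4417
[289 215]
```

View pics/g1.png

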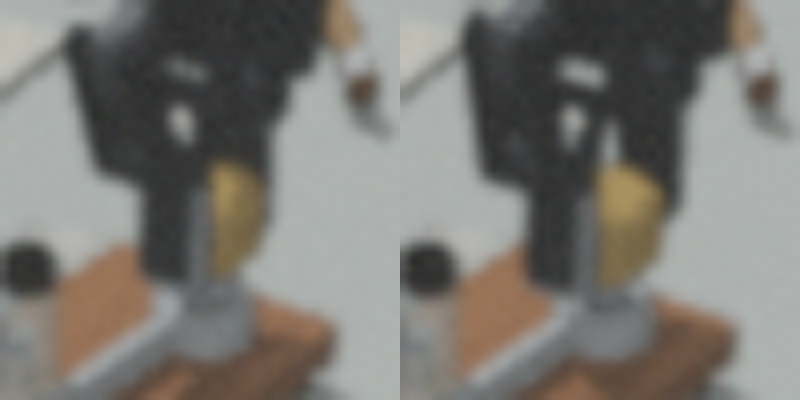

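After opening, the head's underside dropped from about 275 to 288 in the crop (about 4 mm), so the screw has fallen into the thread's start. Next is one full forward turn following the helix, with one regrip on the way.

```bash
python3 - <<'E'
from scr import *
C=np.load("C.npy").copy(); C[2]=.061
k=.005/(2*np.pi); d=1.7
bot.servo_line(C,O(d),.05); hand.move_gripper(0.,25)
def turn(d,tot,z):
    n=int(np.ceil(tot/.25))
    for i in range(n):
        d-=tot/n; z-=k*tot/n; P=C.copy();P[2]=z; bot.servo_line(P,O(d),.1)
        if i%5==4 or i==n-1:
            g=get_obs(); print(round(d,2),g["wrist_force"].round(1),"z",round((g["position"][2]-z)*1000,2),"w",round(g["gripper_width"],4),round(g["time_s"],2))
    return d,z
d,z=turn(d,4.8,C[2])
hand.move_gripper(.05); P=C.copy();P[2]=z+.03; bot.servo_line(P,O(d),.15)
d+=np.pi; bot.reach(P,O(d)); P[2]=z; bot.servo_line(P,O(d),.1); hand.move_gripper(0.,25)
d,z=turn(d,2*np.pi-4.8,z)
bot.dwell(.3); g=get_obs(); print(g["wrist_force"].round(1),g["position"],g["grip_force"],g["time_s"])
u=proj(vision.read_camera("scene"),[C])[0].astype(int); f=[vision.read_camera(c)["frame"][:,:,::-1] for c in("scene","top")]
a=cv2.resize(f[0][200:290,200:315],(766,600),interpolation=cv2.INTER_CUBIC); cv2.imwrite("pics/z1.png",a)
E
```

```text
0.5 [-1.5 -3.8  3.5] z 0.06 w 0.0334 25.93
-0.7 [-1.1 -5.1  4.6] z 0.07 w 0.0333 27.88
-1.9 [ 0.1 -4.1  4.2] z 0.03 w 0.0332 29.84
-3.1 [-1.6 -4.8  4.6] z 0.03 w 0.0337 31.8
-1.19 [-2.  -1.3  5.6] z 0.57 w 0.0335 37.83
-1.44 [-2.7 -1.3  5.8] z 0.6 w 0.0329 38.23
[-2.7 -1.8  4.8] [ 0.5024518  -0.05376267  0.05660391] 24.856744408607483 38.5333
```

View pics/z1.png

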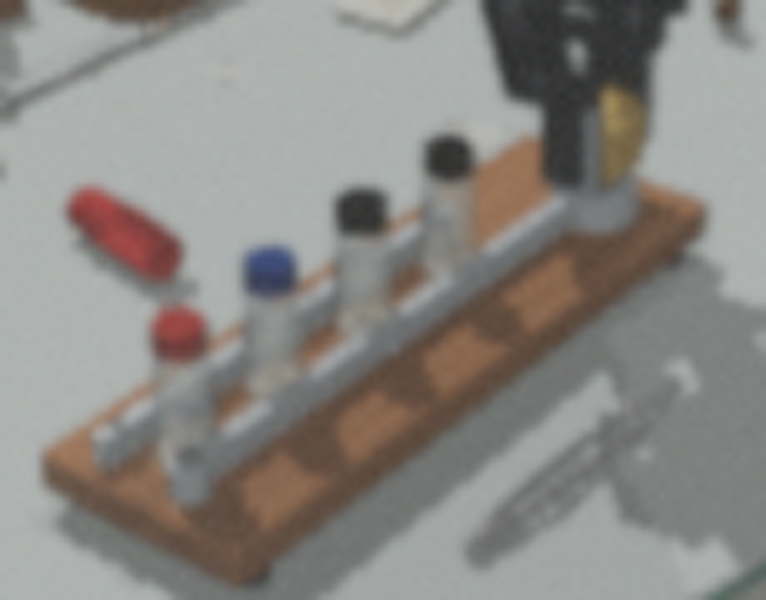

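The head is about 8–9 mm lower than at the start, with its top at about (620,85). The force stayed steady along the helix, all four vials stand, and the grip is holding at 25 N.

```bash
python3 -c "
from workcell import hand_in; print(hand_in())"
```

```text
the job is handed in; nothing more can be done
None
```

The red-capped vial is standing in its own place and released. The clamp screw was turned back until it dropped into its thread, then forward one full turn by commanded angle (one regrip on the way). The gripper still holds the head, and I handed the job in at about 39 s; no verdict came back.

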